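Hold the desk clock floating over the plinth for its photograph

TASK

We are taking a 'floating clock' picture: first press the red self-timer plunger fully down to its stop; then pick up the wooden desk clock, carry it over the top of the row of books (not around its ends) without touching the books, and hold it hovering about 2 cm above the middle of the round marble plinth, upright and squarely facing the little camera. Do not let the clock touch the photo stand, and leave everything else on the desk where it is. Finish while still holding the clock there, still, in the air: do not put it down or let go.

Things in the scene. Friction and masses are not known exactly. Their poses are not given: they have to be found in the camera images.
- plunger_top (a point): centre of the top of the self-timer's red plunger head, a disc 36 mm in diameter, 66 mm above the desk when up; it moves down with the head. The plunger stands on a fixed black box 70 x 70 mm, 36 mm high
- plunger (a joint): how far the sprung plunger is pressed, in m: 0 up, 0.010 at its stop (straight down; 2 N to start, 6 N at the stop; it springs back when let go)
- clock: loose wooden desk clock, a flat-sided upright block 40 mm thick (x), 72 mm wide (y), 84 mm high (z), 140 to 280 g; origin at the centre of its underside, standing on the desk; its white dial with a thin brass rim is on the +x side, and a brass strip on top runs along that side. It can be gripped from above across its 40 mm thickness
- clock_dial (a point): centre of the clock's dial, on the front (+x) side of the clock, 20 mm in front of its middle and 46 mm above its underside
- photo_stand: fixed photo stand: plywood board 300 x 130 mm, 12 mm thick, from x = -65 to 235 mm; on it a round marble plinth, 110 mm in diameter, top 50 mm above the desk, centred on the origin, and at x = 200 mm a small black camera on a post (131 mm high overall) that looks along -x to the plinth. Origin on the desk under the plinth's centre, +x towards the camera
- plinth_top (a point): centre of the plinth's top face, 50 mm above the desk; x towards the camera, z up. The clock should hover here with its dial side (clock +x) towards +x
- books: fixed row of eight upright pocket books between clock and photo stand, 186 mm long (x), 105 mm deep (y), the tallest 149 mm high, the two nearest the robot about 120 mm; origin on the desk under its middle
- cup_a: loose white ceramic cup, 72 mm across, 75 mm high, on the robot's side of the desk; origin at the centre of its underside; leave alone
- moss_bowl: loose dark bowl of moss, 96 mm across, about 80 mm high, on the robot's side of the desk; origin at the centre of its underside; leave alone
Not all that is in view belongs to the job. What is shaped like the part that bears plunger_top but orange or purple is not meant.

How it is judged:
By the outcome, as a careful person would: the job done as asked, in the order asked, and still so for the second after the job is handed in, while the arm keeps its last pose, push and grip.
It also fails if it takes over 54 s, if anything falls off the work surface, if the arm or the gripper's body presses on something with over 40 N, if the wrist force passes 120 N, or if a joint passes its speed limit or range.

ROBOT

A 6-joint arm with a two-finger parallel gripper is mounted at the origin on the work surface. World frame = base frame: x ahead of the robot, y to its left, z up, the work surface at z = 0. Lengths are in m, angles in rad, forces in N, time in s.
With the tool pointing down it reaches from about 0.325 to 0.775 m from the base axis. Payload 5.5 kg.
Tool frame: the origin (TCP) lies on the front face of the gripper's body, between the roots of the fingers; the fingertips stand 73 mm ahead of it and the grasp point (between the pads) lies 54 mm ahead of it; z points along the fingers, y is the line along which they close (so a half turn about z gives the same grasp; the last joint's range is limited). The gripper opens to 85 mm and grips with 20 to 120 N. Pads are 22 mm wide; open, the fingers measure 114 mm over their backs; the gripper's body (76 mm by 85 mm) begins 54 mm behind the grasp point. The pads swing forward as they close: fully open they stand 13 mm farther back than shut.
Start: joints at [-1.376, 0.091, 1.231, -0, 1.82, -0.057], TCP at [0.149, -0.581, 0.304] pointing down, gripper open.
Joint ranges: [-2.87, 2.87], [-0.86, 2.18], [0.17, 2.46], [-1.51, 4.65], [0.06, 2.69], [-2.65, 2.65]. Speed limits (rad/s): [2.57, 2.57, 3.01, 3.14, 3.14, 3.14].

INTERFACE

Orientations are given as a unit quaternion [x, y, z, w].
In Python, from rig import manip, optics gives the robot as it stands.
- The arm moves only by the tool jog_arm, never from a script. Its argument "plan" is a list of rows, each a list of 5 numbers: the finger opening in m, from 0 to 0.0854, then the shift along the world's x, y, z in m, then the turn about the world's z in rad. In form: [[jaw, dx, dy, dz, spin], ...]. A call has 1 to 20 rows; each row shifts and turns the commanded pose from where the row before left it; what a row does not reach is not made up. A row lasts 1/8 s, in which the tool goes at most 62.5 mm and 10.7 degrees, less where a joint would pass 70% of its speed; a pose out of reach is approached as far as the arm can. A call with a gripper value outside its range is refused whole. The fingers move at their own pace and stop on an object; the grip force is fixed at half the most. Time passes only in rows, so rows that do not move let the fingers close. It gives the time, the measured TCP pose, the force, the opening and the grip force at its end, in the units of the state.
- manip.read_state(): the state, without advancing time (a new reading comes with each control period).
- optics.capture(name): name is "scene" or "top"; returns the picture (384x512x3 uint8, blue, green, red); there is no depth.
- optics.camera_model(name): a dict with "intrinsics" (3x3 intrinsics, pixels), "dist" ([k1, k2, p1, p2, k3] as OpenCV has them; the pictures are not rectified), "R" (3x3) and "t" (3): a world point X has camera coordinates R X + t. Camera axes: x right, y down, z forward; pixel columns grow to the right and rows downward; lengths in m; the calibration is good to about 2 mm. A picture is of the moment at which its call begins. camera_model takes no time and is no camera call.
- manip.job_done(): hands the job in; it is judged then, once.
Trained networks look in the newest picture that a camera, given by its name, has taken for a name from the list of things; names that differ only in an ending like _2 or _b are one class to them, and where a whole thing is asked for, a point or a joint stands for the part that bears it (a point fixed in the world has none). Each returns a list of dicts, best first, with "score" (0 to 1); they miss things now and then, are a little off and sometimes report something else, mostly with a low value. They report only what shows in the picture. A call takes as long as a camera call. They do not tell look-alikes from the thing itself.
- optics.trace(thing, camera): "mask" (384x512 bool, what is visible of it) and "rect" ([left, top, right, bottom] in pixels, round what is visible of it).
- optics.pinpoint(thing, camera): "at" ([column, row] in pixels: a listed point, or the origin of a listed thing).
The state is a dict: "time_s": time; "joints": joint angles; "qd": joint speeds; "effort": joint torques, N m; "tcp_pos": TCP position; "tcp_rot": TCP orientation; "ft_force": force on the tool from outside, world axes, zero at the start; "torque": the same for the moment, N m; "width": opening from 0.0 (shut) to 1.0 (fully open); "gripper_force": force on a finger pad.
Only numpy, scipy, OpenCV 4.12 (cv2) and the standard library are available. Lean on these libraries where they do the work, as an engineer would, in place of code of your own. Each camera call takes 0.05 s, during which the arm holds its last target. There are 200 camera calls.

## Working session

There is one attempt and no reset: what is moved stays moved. The work goes in short steps, Python scripts to look and compute and a tool call to move; the robot and the scene stay as the last step left them, time stands still between calls to the robot, and variables do not carry over. Pictures are saved under pics/ and viewed, at most 10 in all, crops included, and the job is handed in when it is done.

Besides the shell and the picture viewer there is one more tool, called after ">>>" in YAML: its name, and indented under it one key for each argument. jog_arm: Moves the arm, as the interface text tells. Its arguments: {"type":"object","properties":{"plan":{"type":"array"}},"required":["plan"]}

```bash
mkdir -p pics; cat > h.py <<'E'
import numpy as np, cv2
from rig import manip, optics
def ray(cam,px):
    m=optics.camera_model(cam);K=np.array(m["intrinsics"]);R=np.array(m["R"]);t=np.array(m["t"])
    u=cv2.undistortPoints(np.array([[px]],float),K,np.array(m["dist"])).ravel()
    return -R.T@t, R.T@np.array([u[0],u[1],1])
def at_z(cam,px,z):
    c,d=ray(cam,px); return c+d*(z-c[2])/d[2]
def proj(cam,X):
    m=optics.camera_model(cam)
    return cv2.projectPoints(np.array(X,float).reshape(-1,3),cv2.Rodrigues(np.array(m["R"]))[0],np.array(m["t"],float),np.array(m["intrinsics"]),np.array(m["dist"]))[0].reshape(-1,2)
def tri(p1,p2):
    c1,d1=ray("scene",p1);c2,d2=ray("top",p2)
    A=np.stack([d1,-d2],1);s=np.linalg.lstsq(A,c2-c1,rcond=None)[0]
    a=c1+s[0]*d1;b=c2+s[1]*d2
    return (a+b)/2,np.linalg.norm(a-b)
E
python3 - <<'E'
from h import *
np.set_printoptions(precision=3,suppress=True)
for c in("scene","top"):
    cv2.imwrite(f"pics/{c}0.png",optics.capture(c))
    print(c,ray(c,(256,192)))
    for n,z in(("plunger_top",.066),("clock",0),("clock_dial",.046),("photo_stand",0),("plinth_top",.05),("books",0),("cup_a",0),("moss_bowl",0)):
        for r in optics.pinpoint(n,c)[:3]: print(n,round(r["score"],2),np.round(r["at"],1),at_z(c,r["at"],z))
print(manip.read_state())
E
```

```text
scene (array([0.847, 0.358, 0.974]), array([-0.338, -0.339, -0.878]))
plunger_top 0.7 [266.3 125.7] [ 0.326 -0.133  0.066]
plunger_top 0.69 [256.2 167.6] [ 0.446 -0.047  0.066]
plunger_top 0.69 [281.6 206.2] [0.477 0.083 0.066]
clock 0.81 [301.1 297.2] [0.59  0.275 0.   ]
clock_dial 0.74 [299.6 299.1] [0.608 0.28  0.046]
photo_stand 0.85 [162.2 152.4] [ 0.589 -0.305  0.   ]
plinth_top 0.65 [157.4 140.6] [ 0.588 -0.314  0.05 ]
plinth_top 0.23 [304.7 299.9] [0.602 0.289 0.05 ]
books 0.74 [205.8 230.5] [ 0.651 -0.021  0.   ]
cup_a 0.96 [359.  237.8] [0.362 0.27  0.   ]
moss_bowl 0.9 [226.9 116.7] [ 0.356 -0.278  0.   ]
top (array([ 0.373, -0.022,  0.875]), array([ 0.14 ,  0.004, -0.99 ]))
plunger_top 0.75 [302.4 263.7] [ 0.328 -0.125  0.066]
plunger_top 0.71 [205.4 195.6] [0.477 0.096 0.066]
plunger_top 0.47 [265.2 212.5] [ 0.441 -0.041  0.066]
clock 0.75 [140.6 153. ] [0.591 0.275 0.   ]
clock_dial 0.69 [132.8 143.2] [0.603 0.281 0.046]
photo_stand 0.33 [361.9 245.7] [ 0.37  -0.279  0.   ]
plinth_top 0.64 [377.4 153.2] [ 0.588 -0.307  0.05 ]
cup_a 0.65 [133.3 246.1] [0.357 0.278 0.   ]
moss_bowl 0.96 [361.3 247.8] [ 0.365 -0.277  0.   ]
{'time_s': 0.9, 'joints': array([-1.376,  0.091,  1.231, -0.   ,  1.82 , -0.057]), 'qd': array([ 0.002, -0.002, -0.   , -0.   , -0.002, -0.001]), 'effort': array([ -0.   , -45.847, -41.81 ,  -0.   ,   0.001,  -0.   ]), 'tcp_pos': array([ 0.149, -0.581,  0.304]), 'tcp_rot': array([0.992, 0.126, 0.   , 0.   ]), 'ft_force': array([-0.384,  0.311,  0.191]), 'torque': array([-0.018,  0.001, -0.048]), 'gripper_force': 0.0, 'width': 1.0001690171041142}
```

View pics/scene0.png

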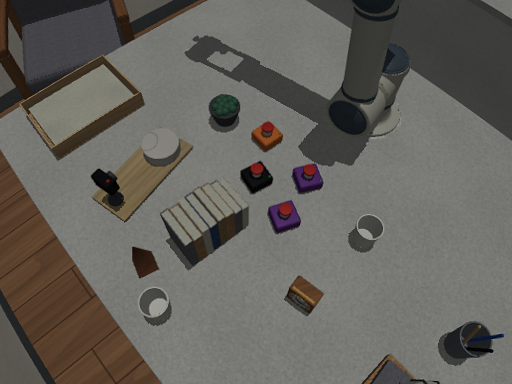

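View pics/top0.png

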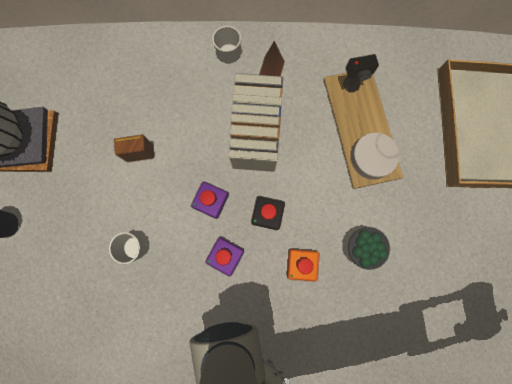

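```bash
cat >> h.py <<'E'
def box(x0,x1,y0,y1,z0,z1): return np.array([[a,b,c] for a in(x0,x1) for b in(y0,y1) for c in(z0,z1)],float)
def place(P,x,y,th,z=0):
    c,s=np.cos(th),np.sin(th); P=np.asarray(P,float)
    return P@np.array([[c,s,0],[-s,c,0],[0,0,1]])+[x,y,z]
def hullmask(cam,parts):
    S=8; m=np.zeros((384*4,512*4),np.uint8)
    for P in parts: cv2.fillConvexPoly(m,np.round(cv2.convexHull(proj(cam,P).astype(np.float32))*4+1.5).astype(int),255)
    return cv2.resize(m,(512,384),interpolation=cv2.INTER_AREA)/255.
CL=box(-.02,.02,-.036,.036,0,.084)
E
python3 - <<'E'
from h import *
from scipy.optimize import minimize
np.set_printoptions(precision=4,suppress=True)
I={};M={}
for c in("scene","top"):
    I[c]=optics.capture(c); M[c]=optics.trace("clock",c)[0]["mask"]
best=[]
def cost(p,cams=("scene","top")): return sum(1-np.minimum(h:=hullmask(c,[place(CL,*p)]),M[c]).sum()/np.maximum(h,M[c]).sum() for c in cams)
for th in np.arange(0,3.14,.3):
    best.append((cost([.595,.277,th]),th))
th=min(best)[1]
for cams in(("scene","top"),("scene",),("top",)):
    r=minimize(cost,[.595,.277,th],args=(cams,),method="Nelder-Mead",options=dict(initial_simplex=[[.595,.277,th],[.605,.277,th],[.595,.287,th],[.595,.277,th+.2]]))
    print("clock",cams,r.x,r.fun)
# red plunger
for c,ctr in(("scene",(257,169)),("top",(267,212))):
    b,g,rr=[I[c][...,k].astype(int) for k in range(3)]
    m=(rr>90)&(g<60)&(b<60); yy,xx=np.nonzero(m); k=np.hypot(xx-ctr[0],yy-ctr[1])<16
    q=(xx[k].mean(),yy[k].mean());print("red",c,q,k.sum(),at_z(c,q,.066),at_z(c,q,.062))
# crops
def crop(im,x,y,w,h,s): return cv2.resize(im[y:y+h,x:x+w],None,fx=s,fy=s,interpolation=cv2.INTER_CUBIC)
a=np.hstack([crop(I["scene"],85,120,120,100,3.2),crop(I["top"],310,45,100,150,320/150)[:320]])
b=np.hstack([crop(I["scene"],270,265,70,56,4),crop(I["top"],105,125,70,56,4)])
W=max(a.shape[1],b.shape[1]); f=lambda i:cv2.copyMakeBorder(i,0,0,0,W-i.shape[1],cv2.BORDER_CONSTANT)
cv2.imwrite("pics/crop.png",np.vstack([f(a),f(b)])); print(a.shape,b.shape)
E
```

```text
clock ('scene', 'top') [0.591  0.2787 0.1476] 0.17007481263659407
clock ('scene',) [0.5919 0.2794 0.1626] 0.07514879916867334
clock ('top',) [0.5905 0.2778 0.1364] 0.0904237652992187
red scene (np.float64(256.5238095238095), np.float64(167.95238095238096)) 105 [ 0.4457 -0.0455  0.066 ] [ 0.444  -0.0473  0.062 ]
red top (np.float64(268.2307692307692), np.float64(210.25641025641025)) 156 [ 0.446  -0.0477  0.066 ] [ 0.4464 -0.0478  0.062 ]
(320, 597, 3) (224, 560, 3)
```

View pics/crop.png

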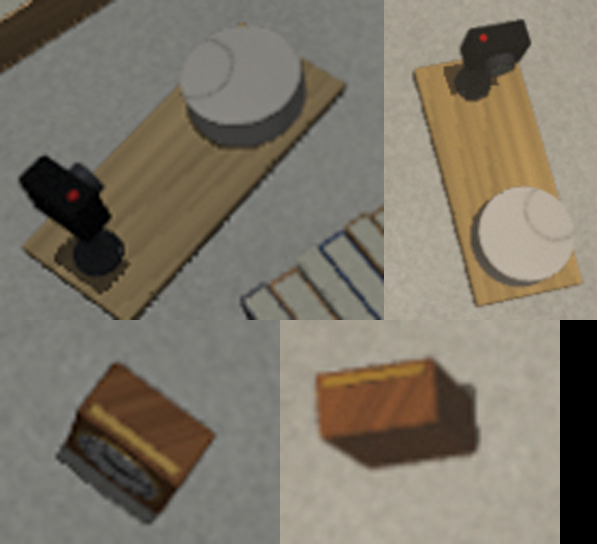

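```bash
cat > stand.py <<'E'
from h import *
from scipy.optimize import minimize
np.set_printoptions(precision=4,suppress=True)
a=np.linspace(0,2*np.pi,60)
CYL=np.vstack([np.c_[.055*np.cos(a),.055*np.sin(a),0*a+z] for z in(.012,.05)])
BD=box(-.065,.235,-.065,.065,0,.012); CAM=box(.14,.26,-.06,.06,.012,.15)
I={};W={}
for c in("scene","top"):
    I[c]=optics.capture(c); h=cv2.cvtColor(I[c],cv2.COLOR_BGR2HSV).astype(int)
    W[c]=(h[...,1]>75)&(h[...,0]>8)&(h[...,0]<28)&(h[...,2]>60)
def cost(p,cams=("scene","top")):
    s=0
    for c in cams:
        f=lambda P:hullmask(c,[place(P,*p)])
        roi=np.zeros((384,512),bool)
        if c=="scene": roi[125:225,85:200]=1
        else: roi[65:195,318:410]=1
        ok=(f(CAM)<.01)&roi
        m=f(BD)*(1-f(CYL)); s+=np.abs(m-W[c])[ok].mean()
    return s
x0=[.588,-.31,.25]
for cams in(("scene","top"),("scene",),("top",)):
    r=minimize(cost,x0,args=(cams,),method="Nelder-Mead",options=dict(initial_simplex=[x0,[.6,-.31,.25],[.588,-.3,.25],[.588,-.31,.4]]))
    print(cams,r.x,r.fun)
    if len(cams)==2: p=r.x
t=[]
for c in I:
    o=cv2.resize(I[c],None,fx=4,fy=4,interpolation=cv2.INTER_CUBIC)
    def dr(P,col,q): cv2.polylines(o,[np.round(cv2.convexHull(proj(c,place(P,*q)).astype(np.float32))*4+1.5).astype(int)],True,col,1)
    dr(BD[[1,3,5,7]],(0,255,0),p);dr(CYL[60:],(255,0,255),p);dr(CL,(0,255,255),[.591,.2787,.1476]);dr(CL[1::2],(255,0,0),[.591,.2787,.1476])
    if c=="scene": t+=[o[480:900,340:800],o[1060:1300,1080:1400]]
    else: t+=[o[260:800,1270:1640],o[500:740,400:720]]
H=600; cv=np.zeros((540,800,3),np.uint8)
def put(i,x,y,s):
    i=cv2.resize(i,None,fx=s,fy=s); cv[y:y+i.shape[0],x:x+i.shape[1]]=i
put(t[0],0,0,.9);put(t[2],420,0,.7);put(t[1],0,385,.6);put(t[3],420,385,.6)
cv2.imwrite("pics/ov.png",cv)
E
python3 stand.py
```

```text
('scene', 'top') [ 0.5879 -0.3064  0.2233] 0.04832648448489589
('scene',) [ 0.587  -0.3066  0.2157] 0.02821242532088116
('top',) [ 0.5876 -0.3065  0.2338] 0.017818678366669984
```

View pics/ov.png

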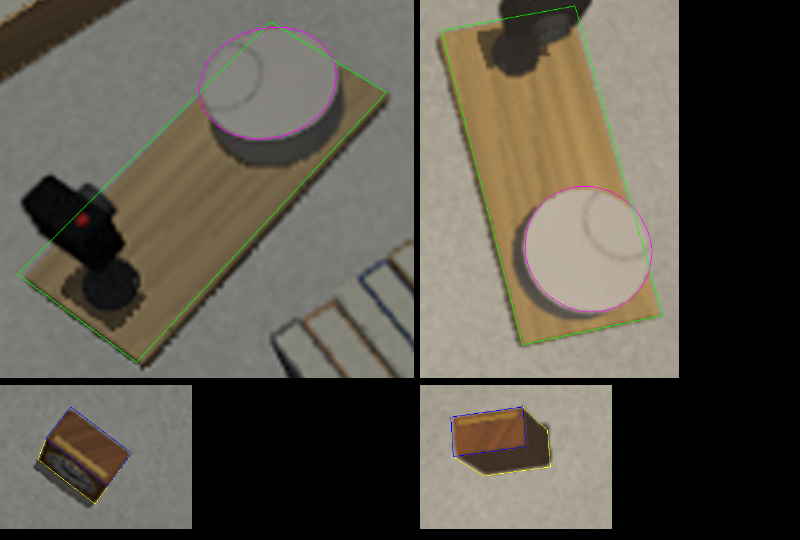

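The overlays fit. The clock is at (0.591, 0.279), yaw about 0.15. The plinth is at (0.588, -0.306), yaw about 0.226. The black self-timer's plunger is at (0.446, -0.047), scene pixel (257,168) and top pixel (268,210). The other buttons are orange or purple, so they are not meant.

>>> jog_arm:
  plan:
    - [0,0.01,0.02,0,0.07]
    - [0,0.021,0.038,0,0.1]
    - [0,0.022,0.039,0,0.1]
    - [0,0.022,0.039,0,0.1]
    - [0,0.022,0.039,0,0.1]
    - [0,0.022,0.039,0,0.1]
    - [0,0.022,0.039,0,0.1]
    - [0,0.022,0.039,0,0.1]
    - [0,0.022,0.039,0,0.1]
    - [0,0.022,0.039,0,0.1]
    - [0,0.022,0.039,0,0.1]
    - [0,0.022,0.039,0,0.1]
    - [0,0.022,0.039,0,0.1]
    - [0,0.022,0.039,0,0.1]
    - [0,0.01,0.02,0,0.1]
    - [0,0.014,0.027,0,0.1]
    - [0,0,0,0,0]
    - [0,0,0,0,0]

```text
time_s: 3.45
tcp_pos: [0.4683, -0.0084, 0.3039]
tcp_rot: [0.613, 0.79, -0.0, 0.0]
ft_force: [0.2, 0.3, -0.9]
width: -0.001
gripper_force: 0.0
```

>>> jog_arm:
  plan:
    - [0,-0.011,-0.019,0,-0.05]
    - [0,-0.011,-0.019,0,-0.053]
    - [0,0,0,-0.03,0]
    - [0,0,0,-0.04,0]
    - [0,0,0,-0.04,0]
    - [0,0,0,-0.03,0]
    - [0,0,0,-0.013,0]
    - [0,0,0,0,0]
    - [0,0,0,0,0]

```text
time_s: 4.58
tcp_pos: [0.4471, -0.0464, 0.1526]
tcp_rot: [0.653, 0.757, 0.001, 0.001]
ft_force: [0.1, -0.2, 0.1]
width: 0.001
gripper_force: 0.0
```

```bash
python3 - <<'E'
from h import *
a=optics.capture("scene");b=optics.capture("top")
f=lambda i:cv2.resize(i,None,fx=4,fy=4,interpolation=cv2.INTER_CUBIC)
cv2.imwrite("pics/press0.png",np.hstack([f(a[120:210,210:300]),f(b[170:260,220:310])]))
E
```

```text
(no output)
```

View pics/press0.png

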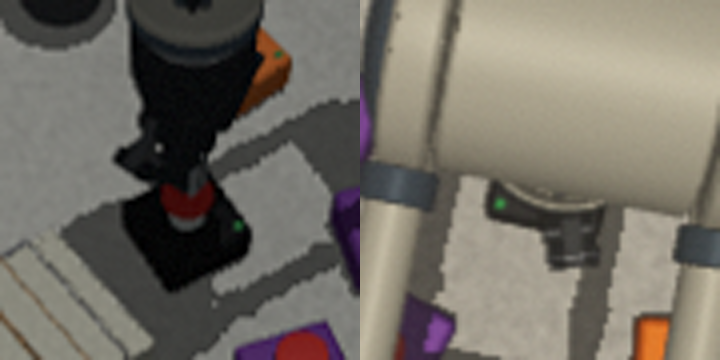

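The closed fingertips are right above the red head of the black box. Now I press.

>>> jog_arm:
  plan:
    - [0,0,0,-0.008,0]
    - [0,0,0,-0.005,0]
    - [0,0,0,-0.004,0]
    - [0,0,0,-0.003,0]
    - [0,0,0,-0.002,0]
    - [0,0,0,-0.001,0]
    - [0,0,0,0,0]
    - [0,0,0,0,0]

```text
time_s: 5.68
tcp_pos: [0.4465, -0.0461, 0.1286]
tcp_rot: [0.653, 0.757, 0.0, 0.0]
ft_force: [-2.0, 1.1, 6.8]
width: 0.004
gripper_force: 3.4
```

>>> jog_arm:
  plan:
    - [0,0,0,-0.001,0]
    - [0,0,0,-0.001,0]
    - [0,0,0,0,0]
    - [0,0,0,0,0]
    - [0,0,0,0,0]

```text
time_s: 6.3
tcp_pos: [0.4466, -0.0461, 0.1285]
tcp_rot: [0.653, 0.757, 0.0, 0.001]
ft_force: [-7.5, 2.2, 16.7]
width: 0.002
gripper_force: 8.3
```

At the stop: z no longer moves and the force rises to 17 N. Next I retreat and go above the clock.

>>> jog_arm:
  plan:
    - [0,0,0,0.02,0]
    - [0,0,0,0.04,0]
    - [0,0,0,0.05,0]
    - [0,0,0,0.05,0]
    - [0,0,0,0.02,0]
    - [0.085,0.01,0.025,0,0]
    - [0.085,0.0165,0.04,0,0]
    - [0.085,0.02,0.04,0,0]
    - [0.085,0.02,0.04,0,0]
    - [0.085,0.02,0.04,0,0]
    - [0.085,0.02,0.04,0,0]
    - [0.085,0.018,0.04,0,0]
    - [0.085,0.01,0.03,0,0]
    - [0.085,0.01,0.03,0,0]
    - [0.085,0,0,0,0]
    - [0.085,0,0,0,0]

```text
time_s: 8.3
tcp_pos: [0.591, 0.2785, 0.3052]
tcp_rot: [0.653, 0.757, -0.001, -0.0]
ft_force: [-0.3, 0.4, -0.2]
width: 0.995
gripper_force: 0.0
```

>>> jog_arm:
  plan:
    - [0.085,0,0,-0.03,0]
    - [0.085,0,0,-0.04,0]
    - [0.085,0,0,-0.04,0]
    - [0.085,0,0,-0.03,0]
    - [0.085,0,0,-0.025,0]
    - [0.085,0,0,-0.02,0]
    - [0.085,0,0,-0.012,0]
    - [0.085,0,0,0,0]
    - [0.06,0,0,0,0]
    - [0.05,0,0,0,0]
    - [0.045,0,0,0,0]
    - [0.03,0,0,0,0]
    - [0.03,0,0,0,0]
    - [0.03,0,0,0,0]
    - [0.03,0,0,0,0]
    - [0.03,0,0,0,0]

```text
time_s: 10.3
tcp_pos: [0.5913, 0.2791, 0.1097]
tcp_rot: [0.653, 0.757, 0.001, 0.0]
ft_force: [-0.3, 0.7, 5.0]
width: 0.461
gripper_force: 61.3
```

>>> jog_arm:
  plan:
    - [0.03,0,0,0.01,0]
    - [0.03,0,0,0.02,0]
    - [0.03,0,0,0.03,0]
    - [0.03,0,0,0.03,0]
    - [0.03,0,0,0.03,0]
    - [0.03,0,0,0.03,0]
    - [0.03,0,0,0.03,0]
    - [0.03,0,0,0.02,0]
    - [0.03,0,0,0.01,0]
    - [0.03,0,0,0,0]
    - [0.03,0,0,0,0]

```text
time_s: 11.68
tcp_pos: [0.5909, 0.2788, 0.3175]
tcp_rot: [0.653, 0.757, -0.001, -0.0]
ft_force: [0.9, 0.1, -2.2]
width: 0.464
gripper_force: 60.6
```

```bash
python3 - <<'E'
from h import *
a=optics.capture("scene")
for c in ("scene","top"):
  optics.capture(c)
  for r in optics.trace("books",c)[:1]: 
    x0,y0,x1,y1=r["rect"];print(c,r["rect"],at_z(c,(x0,y0),.14),at_z(c,(x1,y1),.14))
cv2.imwrite("pics/lift.png",cv2.resize(a[100:350,100:400],None,fx=2,fy=2))
E
```

```text
scene [159.0, 174.3, 249.1, 264.6] [ 0.67026984 -0.16140413  0.14      ] [0.65992581 0.1593923  0.14      ]
top [225.9, 71.4, 284.5, 174.3] [0.7439191  0.05178186 0.14      ] [ 0.51497812 -0.07822811  0.14      ]
```

View pics/lift.png

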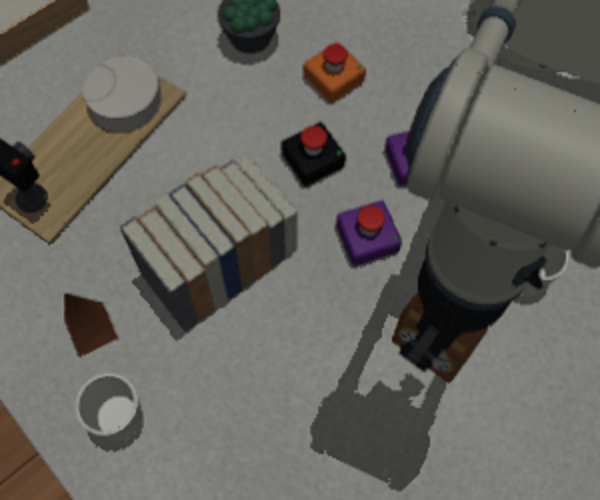

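The clock is held at about 0.208 m above the desk. The books span x 0.54 to 0.74 and y -0.08 to 0.05, and are 0.149 m high. I will cross at x = 0.64.

>>> jog_arm:
  plan:
    - [0.03,0.004,-0.015,0,0]
    - [0.03,0.009,-0.03,0,0]
    - [0.03,0.01,-0.04,0,0]
    - [0.03,0.01,-0.04,0,0]
    - [0.03,0.01,-0.04,0,0]
    - [0.03,0.006,-0.04,0,0]
    - [0.03,0,-0.04,0,0]
    - [0.03,0,-0.04,0,0]
    - [0.03,0,-0.04,0,0]
    - [0.03,0,-0.04,0,0.01]
    - [0.03,-0.005,-0.04,0,0.01]
    - [0.03,-0.01,-0.04,0,0.01]
    - [0.03,-0.01,-0.04,0,0.015]
    - [0.03,-0.01,-0.04,0,0.015]
    - [0.03,-0.01,-0.03,0,0.01]
    - [0.03,-0.005,-0.02,0,0.008]
    - [0.03,-0.002,-0.01,0,0]
    - [0.03,0,0,0,0]
    - [0.03,0,0,0,0]
    - [0.03,0,0,0,0]

```text
time_s: 14.42
tcp_pos: [0.5883, -0.3052, 0.319]
tcp_rot: [0.622, 0.783, 0.0, 0.0]
ft_force: [0.1, -0.3, -2.4]
width: 0.461
gripper_force: 60.7
```

>>> jog_arm:
  plan:
    - [0.03,0,-0.001,-0.015,0]
    - [0.03,0,0,-0.025,0]
    - [0.03,0,0,-0.025,0]
    - [0.03,0,0,-0.025,0]
    - [0.03,0,0,-0.02,0]
    - [0.03,0,0,-0.015,0]
    - [0.03,0,0,-0.01,0]
    - [0.03,0,0,-0.004,0]
    - [0.03,0,0,0,0]
    - [0.03,0,0,0,0]
    - [0.03,0,0,0,0]

```text
time_s: 15.8
tcp_pos: [0.5882, -0.3072, 0.1807]
tcp_rot: [0.623, 0.782, 0.0, 0.001]
ft_force: [-0.6, -0.9, -3.0]
width: 0.464
gripper_force: 60.6
```

```bash
python3 - <<'E'
from h import *
np.set_printoptions(precision=3,suppress=True)
P={}
for c in("scene","top"):
    im=optics.capture(c); P[c]=im
    for n in("clock","clock_dial"):
        for r in optics.pinpoint(n,c)[:2]: print(c,n,round(r["score"],2),r["at"],proj(c,place([[0,0,0],[.02,0,.046]],.588,-.3062,.226,.07)))
T=[]
for c,(x,y) in(("scene",(85,85)),("top",(310,60))):
    o=cv2.resize(P[c],None,fx=4,fy=4,interpolation=cv2.INTER_CUBIC)
    for Q,col in((CL[1::2],(255,0,0)),(CL[0::2],(0,255,255)),(CL[4:],(0,255,0))):
        cv2.polylines(o,[np.round(cv2.convexHull(proj(c,place(Q,.588,-.3062,.226,.07)).astype(np.float32))*4+1.5).astype(int)],True,col,1)
    T.append(o[y*4:y*4+480,x*4:x*4+400])
cv2.imwrite("pics/end.png",np.hstack(T)); print(manip.read_state()["tcp_pos"],manip.read_state()["tcp_rot"])
E
```

```text
scene clock 0.74 [159.4, 133.5] [[157.558 138.108]
 [149.487 132.976]]
scene clock 0.68 [361.5, 233.6] [[157.558 138.108]
 [149.487 132.976]]
scene clock_dial 0.81 [151.2, 132.1] [[157.558 138.108]
 [149.487 132.976]]
top clock 0.75 [381.9, 149.4] [[380.015 151.094]
 [384.602 137.28 ]]
top clock_dial 0.72 [386.0, 136.3] [[380.015 151.094]
 [384.602 137.28 ]]
[ 0.588 -0.307  0.18 ] [0.623 0.782 0.    0.   ]
```

View pics/end.png

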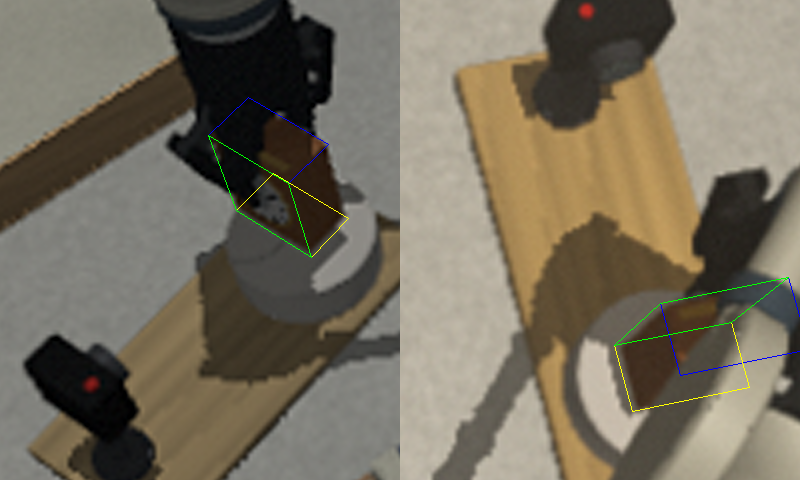

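The picture shows the clock hovering over the plinth. Its bottom corner at (310,255) and its edges lie on the predicted outline, with the dial facing the camera and a gap below. It is held still.

```bash
python3 -c "
from rig import manip
print(manip.job_done())"
```

```text
the job is handed in; nothing more can be done
None
```

I pressed the self-timer to its stop, carried the clock over the books, and handed in the job with the clock held still about 2 cm above the plinth, facing the camera.

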